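# Key the round wooden lid onto its box and press it home

### The arm

A 6-joint arm with a two-finger parallel gripper is mounted at the origin on the work surface. World frame = base frame: x ahead of the robot, y to its left, z up, the work surface at z = 0. Lengths are in m, angles in rad, forces in N, time in s.
With the tool pointing down it reaches from about 0.275 to 0.85 m from the base axis. Payload 19 kg.
Tool frame: the origin (TCP) lies between the finger pads; the fingertips stand ahead of it and the grasp point (between the pads) is the TCP (arm.tip_extent is the z of the fingertips in the tool frame, in m); z points along the fingers, y is the line along which they close (so a half turn about z gives the same grasp; the last joint's range is limited). The gripper opens to 85 mm and grips with 20 to 120 N. Pads are 22 mm wide; open, the fingers measure 114 mm over their backs; the gripper's body (76 mm by 85 mm) begins 54 mm behind the grasp point. The pads swing forward as they close: fully open they stand 13 mm farther back than shut.
Start: joints at [0.967, 0.15, 1.437, -0, 1.554, -0.134], TCP at [0.26, 0.513, 0.25] pointing down, gripper open.
Joint ranges: [-2.8, 2.8], [-0.68, 2.1], [0.12, 2.68], [-1.39, 4.53], [0.16, 2.79], [-2.81, 2.81]. Speed limits (rad/s): [1.89, 1.89, 2.22, 3.01, 3.01, 3.01].

### API

Orientations are given as a rotation vector (axis times angle).
In Python, from plant import arm, eyes gives the robot as it stands.
- The arm moves only by the tool move_arm, never from a script. Its argument "steps" is a list of rows, each a list of 6 numbers: the shift along the tool's x, y, z in m, then the turn, a rotation vector about the tool's x, y, z in degrees. A call has 1 to 12 rows; each row is the pose to reach, as a shift and turn from the pose commanded when the call began, along the tool's axes at that moment; what a row does not reach only later rows make up. A row lasts 1/8 s, in which the tool goes at most 62.5 mm and 10.7 degrees, less where a joint would pass 70% of its speed; a pose out of reach is approached as far as the arm can. A call with a gripper value outside its range is refused whole. "fingers" is the opening in per cent of the stroke, from 0 (shut) to 100 (fully open), set as the call begins (left out, the last holds). The fingers move at their own pace and stop on an object; the grip force is fixed at half the most. Time passes only in rows, so rows that repeat a pose let the fingers close. It gives the time, the measured TCP pose, the force, the opening and the grip force at its end, in the units of the state.
- arm.observe(): the state, without advancing time (a new reading comes with each control period).
- eyes.grab_frame(name): name is "scene" or "top"; returns (picture, depth): 400x640x3 uint8, red, green, blue; 400x640 float32, m along the optical axis (not along the pixel's ray), 0 where there is no reading.
- eyes.camera_info(name): a dict with "fx", "fy", "cx", "cy" (pixels), "R" (3x3) and "t" (3): a world point X has camera coordinates R X + t. Camera axes: x right, y down, z forward; pixel columns grow to the right and rows downward; lengths in m; the calibration is good to about 2 mm. A picture is of the moment at which its call begins. camera_info takes no time and is no camera call.
- arm.job_done(): hands the job in; it is judged then, once.
The state is a dict: "time": time; "joint_pos": joint angles; "joint_velocities": joint speeds; "joint_efforts": joint torques, N m; "position": TCP position; "tool_rot": TCP orientation; "ft_force": force on the tool from outside, world axes, zero at the start; "torque": the same for the moment, N m; "finger_gap": finger opening in m; "grasp_force": force on a finger pad.
Only numpy, scipy, OpenCV 4.12 (cv2) and the standard library are available. Lean on these libraries where they do the work, as an engineer would, in place of code of your own. Each camera call takes 0.05 s, during which the arm holds its last target. There are 200 camera calls.

### The job

The lid of the round wooden box is sitting high because the notch in its rim is not over the pin on the box's edge. Push the lid round with a fingertip until the notch meets the pin, then press it down so that it is fully home, flat on the box with the pin in the notch, and move clear. Do not lift, tip or pull the lid off, and leave the jar, the dowel and the block where they stand.

Things in the scene. Friction and masses are not known exactly. Their poses are not given: they have to be found in the camera images.
- box: round wooden box, fixed to the counter: upright drum 180 mm in diameter, 50 mm high, on a thin rubber foot 196 mm in diameter. Origin at the centre of its underside, z up; its +x axis points from the centre to the pin. A lug (34 mm wide, out to 112 mm from the centre, as high as the box) carries the pin
- plug (a joint): stiff cork plug in the middle of the box's top, 72 mm in diameter, that carries the lid: 0 m when it stands 11 mm out, 0.011 when level with the box's top. It slides down under about 8 N in all (lid's weight included), has no spring and stays where pushed. Its boss sits in a blind socket under the lid, so the lid turns about the box's axis with light friction and stays where left
- pin_tip (a point): tip of the steel pin that stands upright on the box's edge: 14 mm in diameter, 9 mm tall above the box's top, its upper 5 mm tapering to 6 mm; 90 mm from the box's axis, so that half of it shows outside the lid's rim. The point is the centre of its tip, 59 mm above the counter
- lid: round wooden lid, 180 mm in diameter, 14 mm thick, about 0.25 kg, loose on the plug. Origin at the centre of its underside; z up; +x points from the centre to the notch, and the peg stands on the -x side. The underside is 61 mm above the counter at the start (2 mm above the pin's tip), and 50 mm when fully home
- lid_notch (a point): middle of the mouth of the lid's rim notch, at the level of the lid's top face, 90 mm from the lid's centre. The notch is open to the outside, 22 mm wide at the rim, 18 mm deep and 17 mm wide at its inner end, towards the centre, and passes right through the lid
- lid_peg (a point): centre (half-way up) of the short wooden peg that stands upright on the lid's top face, 65 mm from the lid's centre, opposite the notch: 14 mm in diameter (18 mm at its foot), 25 mm tall. It is there to push against sideways
- lid_top (a point): centre of the lid's flat top face, 75 mm above the counter at the start and 64 mm when home; a place to press
- jar: glass jar with a black cap, 52 mm in diameter, 75 mm high, standing beside the box; origin at the centre of its underside. Leave it alone
- dowel: short round wooden dowel, 30 mm in diameter, 70 mm high, standing beside the box; origin at the centre of its underside. Leave it alone
- wedge: two-tone wooden block 45 x 60 mm, 65 mm high, standing beside the box; origin at the centre of its underside. Leave it alone
Not all that is in view belongs to the job. What is meant by the lid is not purple, and is the larger of those in its own colour.

How it is judged:
At the end, for the whole second after the job is handed in: the lid lies flat on the box (underside within 2 mm of the box's top, tilt under 0.03 rad), centred within 4 mm, the notch over the pin within 6 mm, at rest (z of lid in the frame of box between 0.048 and 0.052 m and angle between lid's own z axis and vertical below 0.03 rad and horizontal distance between lid and box below 0.004 m and horizontal distance between lid_notch and pin_tip below 0.006 m and linear speed of lid below 0.01 m/s); the robot touches nothing.
It fails at once if the lid is lifted (8 mm above where it starts) (z of lid in the frame of box above 0.069 m).
It fails at once if the lid is tipped or pulled off (angle between lid's own z axis and vertical above 0.2 rad or horizontal distance between lid and box above 0.012 m).
It fails at once if the jar, the dowel or the block is moved (15 mm) or knocked over (distance of any of jar, dowel, wedge from where it was at the start of the episode above 0.015 m or angle between any of jar, dowel, wedge's own z axis and vertical above 0.3 rad).
It also fails if it takes over 45 s, if anything falls off the work surface, if the arm or the gripper's body presses on something with over 40 N, if the wrist force passes 120 N, or if a joint passes its speed limit or range.

## Working session

There is one attempt and no reset: what is moved stays moved. The work goes in short steps, Python scripts to look and compute and a tool call to move; the robot and the scene stay as the last step left them, time stands still between calls to the robot, and variables do not carry over. Pictures are saved under pics/ and viewed, at most 10 in all, crops included, and the job is handed in when it is done.

Besides the shell and the picture viewer there is one more tool, called as a command line: name --pt "numbers of a row" for each row, then --argument value for the rest. move_arm: Moves the arm, as the interface text tells. Its arguments: {"type":"object","properties":{"steps":{"type":"array","items":{"type":"array","items":{"type":"number"}}},"fingers":{"type":"number"}},"required":["steps"]}

```bash
mkdir -p pics; cat > h.py <<'E'
from plant import arm, eyes
import numpy as np, cv2
def grab(n,f):
    p,d=eyes.grab_frame(n); cv2.imwrite(f'pics/{f}.png',p[:,:,::-1]); np.save(f'pics/{f}.npy',d); return p,d
def cloud(n,d):
    c=eyes.camera_info(n); v,u=np.mgrid[:400,:640]
    P=np.dstack([(u-c['cx'])/c['fx']*d,(v-c['cy'])/c['fy']*d,d])
    return (P-c['t'])@np.array(c['R'])
E
python3 - <<'E'
from h import *
for n in('scene','top'): grab(n,n+'0')
a=cv2.imread('pics/scene0.png');b=cv2.imread('pics/top0.png')
s=arm.observe();print(s['position'],s['tool_rot'],arm.tip_extent,s['ft_force'])
E
```

```text
[0.26021769 0.5125352  0.24975779] [-7.31155459e-01 -3.05493552e+00  1.55063263e-03] 0.019 [ 0.07928171 -0.03742335  0.7952247 ]
```

View pics/top0.png

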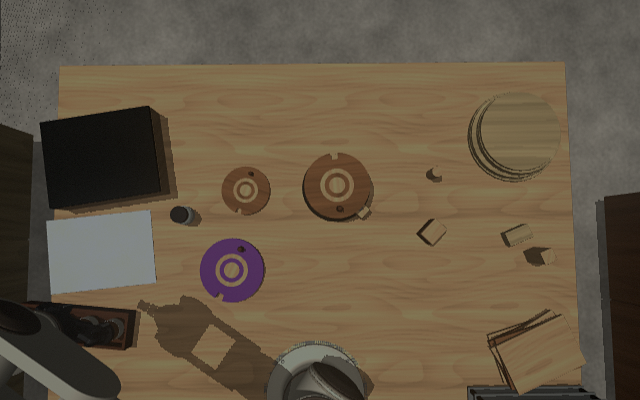

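View pics/scene0.png

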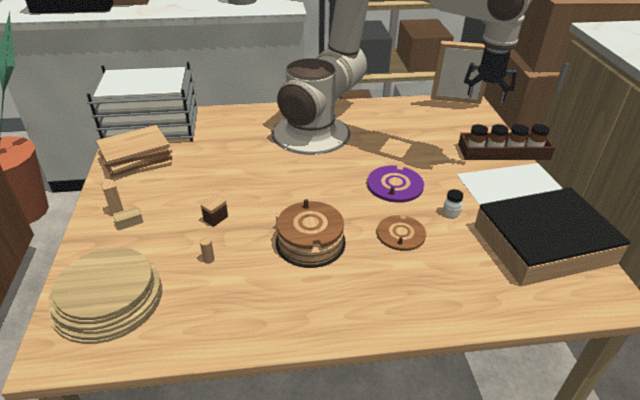

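The top view shows the large brown lid centred near (338,186), its notch at (334,155), the peg at (340,209) and the box's lug and pin at (365,213). The jar is at (182,214), the dowel at (433,174) and the block at (432,232). Next I'll measure these.

```bash
python3 - <<'E'
from h import *
d=np.load('pics/top0.npy');P=cloud('top',d)
img=cv2.imread('pics/top0.png')
cv2.imwrite('pics/crop0.png',cv2.resize(img[140:235,285:390],None,fx=6,fy=6,interpolation=cv2.INTER_CUBIC))
for u,v in [(338,186),(340,209),(365,213),(334,155),(334,162),(433,174),(432,232),(182,214)]: print(u,v,P[v,u].round(4))
Z=P[...,2]; sub=np.zeros(Z.shape,bool); sub[140:235,285:390]=1
m=sub&(Z>.069)&(Z<.082); 
c,_=cv2.findContours(m.astype(np.uint8),0,cv2.CHAIN_APPROX_NONE);c=max(c,key=len)
X=P[c[:,0,1],c[:,0,0]]
from scipy.optimize import least_squares
f=least_squares(lambda q:np.hypot(X[:,0]-q[0],X[:,1]-q[1])-q[2],[*X[:,:2].mean(0),.09],loss='soft_l1',f_scale=.002).x
print('lid',f,np.median(Z[m]))
r=np.hypot(P[...,0]-f[0],P[...,1]-f[1]);a=np.degrees(np.arctan2(P[...,1]-f[1],P[...,0]-f[0]))
def ca(k): 
    t=np.radians(a[k]); return np.degrees(np.arctan2(np.sin(t).mean(),np.cos(t).mean())),k.sum()
print('notch',ca(sub&(r<.086)&(r>.074)&(Z<.069)))
print('peg',ca(sub&(r<.08)&(r>.05)&(Z>.085)), P[sub&(r<.08)&(Z>.085)].mean(0))
print('lug',ca(sub&(r<.115)&(r>.1)&(Z>.035)&(Z<.056)))
E
```

```text
338 186 [ 0.5757 -0.0673  0.0745]
340 209 [ 0.5111 -0.0704  0.1043]
365 213 [ 0.5024 -0.1423  0.0501]
334 155 [ 0.6656 -0.0585  0.0506]
334 162 [ 0.6415 -0.0572  0.0769]
433 174 [ 0.6067 -0.3286  0.0704]
432 232 [ 0.448  -0.3219  0.0676]
182 214 [0.5035 0.3567 0.0747]
lid [ 0.57748095 -0.06353024  0.08854959] 0.07582396568935358
notch (np.float64(3.595904747832145), np.int64(25))
peg (np.float64(-175.3306306455951), np.int64(23)) [ 0.5128028  -0.06878524  0.09925217]
lug (np.float64(-134.60459079410936), np.int64(53))
```

View pics/crop0.png

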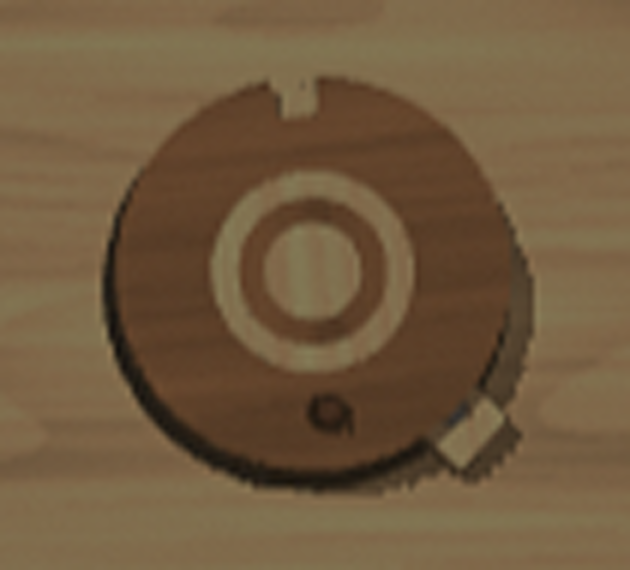

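Estimates: lid centre (0.5775, -0.0637), notch at +4°, pin at -134.6°, peg at (0.513, -0.069). The lid needs about -138.5° (clockwise from above). I'll straddle the peg with the tool's x axis pointing radially, so first I move above it.

move_arm --pt "-0.041 -0.034 0.006 0 0 -3" --pt "-0.082 -0.067 0.012 0 0 -6" --pt "-0.122 -0.1 0.018 0 0 -9" --pt "-0.163 -0.134 0.024 0 0 -12" --pt "-0.204 -0.168 0.03 0 0 -15" --pt "-0.244 -0.201 0.036 0 0 -18" --pt "-0.285 -0.235 0.042 0 0 -21" --pt "-0.326 -0.268 0.048 0 0 -24" --pt "-0.366 -0.302 0.054 0 0 -27" --pt "-0.407 -0.335 0.06 0 0 -30" --pt "-0.448 -0.369 0.066 0 0 -31" --pt "-0.488 -0.402 0.07 0 0 -31" --fingers 40

```text
time: 1.6
position: [0.5137, -0.0685, 0.1799]
tool_rot: [0.112, -3.139, -0.0]
ft_force: [0.3, 1.2, -0.4]
finger_gap: 0.0341
grasp_force: 0.0
```

move_arm --pt "0 0 0 0 0 0" --pt "0 0 0 0 0 0" --pt "0 0 0 0 0 0"

```text
time: 1.98
position: [0.5132, -0.0658, 0.1805]
tool_rot: [-0.114, 3.139, -0.0]
ft_force: [0.1, -0.6, 0.9]
finger_gap: 0.0342
grasp_force: 0.0
```

```bash
python3 - <<'E'
from h import *
from scipy.spatial.transform import Rotation as R
s=arm.observe();r=R.from_rotvec(s['tool_rot']);print(s['time'],s['position'],r.as_matrix().round(3),s['finger_gap'],s['ft_force'],np.degrees(s['joint_pos']).round())
print('shift to peg',r.inv().apply(np.array([.5128,-.0688,.103])-s['position']))
grab('scene','s1'); i=cv2.imread('pics/s1.png')
cv2.imwrite('pics/s1c.png',cv2.resize(i[130:290,230:400],None,fx=3.5,fy=3.5,interpolation=cv2.INTER_CUBIC))
E
```

```text
1.975 [ 0.51321627 -0.06581936  0.18047302] [[-0.997 -0.072  0.   ]
 [-0.072  0.997  0.   ]
 [-0.    -0.    -1.   ]] 0.03424128217787514 [ 0.06476953 -0.58678103  0.88131414] [ -16.    4.   96.    0.   80. -110.]
shift to peg [ 0.00064163 -0.00294213  0.07747296]
```

View pics/s1c.png

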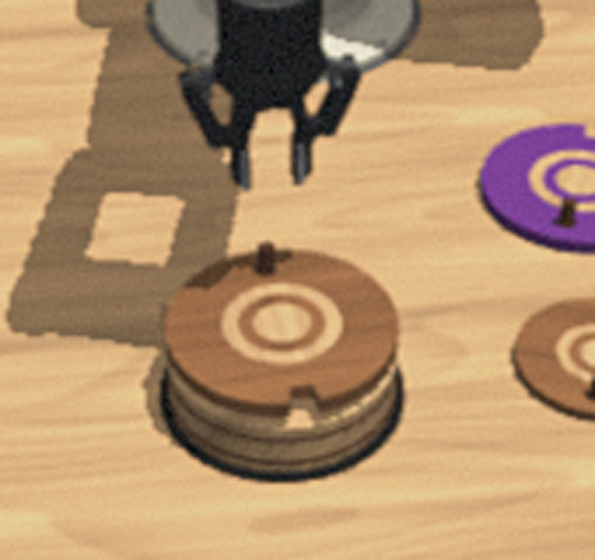

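The close-up shows the open fingers at (242,180) and (300,175), straddling the column above the peg at (267,255). I'll descend with a small correction.

move_arm --pt "0.001 -0.003 0.015 0 0 0" --pt "0.001 -0.003 0.03 0 0 0" --pt "0.001 -0.003 0.045 0 0 0" --pt "0.001 -0.003 0.06 0 0 0" --pt "0.001 -0.003 0.07 0 0 0" --pt "0.001 -0.003 0.077 0 0 0" --pt "0.001 -0.003 0.077 0 0 0"

```text
time: 2.9
position: [0.5126, -0.0697, 0.103]
tool_rot: [0.112, -3.139, -0.0]
ft_force: [0.5, 0.3, -0.1]
finger_gap: 0.0338
grasp_force: 0.0
```

```bash
python3 - <<'E'
from h import *
from scipy.spatial.transform import Rotation as R
s=arm.observe();r=R.from_rotvec(s['tool_rot']);p=s['position'];print(s['time'],p,s['ft_force'],s['tool_rot'])
# tool frame x along radial; arc about lid centre
C=np.array([.5775,-.0637]);a0=np.arctan2(*(p[:2]-C)[::-1]);print(np.degrees(a0),np.hypot(*(p[:2]-C)))
for k in range(1,12):
    a=np.radians(4.2-4*k+180) if 0 else a0-np.radians(4*k)
    t=C+.065*np.array([np.cos(a),np.sin(a)])
    print((r.inv().apply([*(t-p[:2]),0])).round(4),4*k)
E
```

```text
2.9 [ 0.51256881 -0.06973457  0.10299035] [ 0.52649202  0.29705297 -0.13864187] [ 1.11806743e-01 -3.13909190e+00 -1.51092086e-04]
-174.69029938078037 0.06521100299379365
[-0.0003  0.0045  0.    ] 4
[-0.0006  0.0091  0.    ] 8
[-0.0013  0.0135  0.    ] 12
[-0.0023  0.018   0.    ] 16
[-0.0037  0.0223  0.    ] 20
[-0.0053  0.0266  0.    ] 24
[-0.0072  0.0307 -0.    ] 28
[-0.0093  0.0347 -0.    ] 32
[-0.0118  0.0385 -0.    ] 36
[-0.0145  0.0421 -0.    ] 40
[-0.0175  0.0455 -0.    ] 44
```

Each call uses the same arc in the tool frame: x = 65(cosφ−1), y = 65 sinφ, turn +φ.

move_arm --pt "-0.0002 0.0045 0 0 0 4" --pt "-0.0006 0.009 0 0 0 8" --pt "-0.0014 0.0135 0 0 0 12" --pt "-0.0025 0.0179 0 0 0 16" --pt "-0.0039 0.0222 0 0 0 20" --pt "-0.0056 0.0264 0 0 0 24" --pt "-0.0076 0.0305 0 0 0 28" --pt "-0.0099 0.0344 0 0 0 32" --pt "-0.0124 0.0382 0 0 0 36" --pt "-0.0152 0.0418 0 0 0 40" --pt "-0.0182 0.0452 0 0 0 44" --pt "-0.0215 0.0483 0 0 0 48"

```text
time: 4.4
position: [0.5311, -0.0201, 0.1039]
tool_rot: [1.178, 2.911, -0.0]
ft_force: [-0.5, 0.2, 0.6]
finger_gap: 0.0342
grasp_force: 0.3
```

```bash
cat >> h.py <<'E'
C=np.array([.5775,-.0637])
def lid(f):
    P=cloud('top',grab('top',f)[1]);Z=P[...,2];v,u=np.mgrid[:400,:640];sub=(v>140)&(v<235)&(u>285)&(u<390)
    s=arm.observe();q=s['position'][:2]-C;print('t',s['time'],'tool',np.degrees(np.arctan2(q[1],q[0])),np.hypot(*q),s['position'][2],'F',s['ft_force'].round(1))
    r=np.hypot(P[...,0]-C[0],P[...,1]-C[1]);t=np.arctan2(P[...,1]-C[1],P[...,0]-C[0])
    k=sub&(r<.086)&(r>.074)&(Z<.069)&(Z>.03);print('notch',np.degrees(np.arctan2(np.sin(t[k]).mean(),np.cos(t[k]).mean())),k.sum(),np.degrees(t[k]).round())
    print('lid top z',np.median(Z[sub&(r<.04)]))
E
python3 -c "
from h import *
lid('t2')"
```

```text
t 4.45 tool 136.43691371417805 0.06376575430684756 0.10388913801656018 F [-0.5 -0.2 -0.1]
notch -33.03545878348539 21 [-27. -28. -30. -31. -27. -29. -31. -32. -34. -30. -32. -33. -35. -37.
 -33. -35. -36. -38. -39. -37. -39.]
lid top z 0.44797587942834655
```

The lid turned as planned, with the notch now at -33°. I'll run the same arc twice more.

move_arm --pt "-0.0002 0.0045 0 0 0 4" --pt "-0.0006 0.009 0 0 0 8" --pt "-0.0014 0.0135 0 0 0 12" --pt "-0.0025 0.0179 0 0 0 16" --pt "-0.0039 0.0222 0 0 0 20" --pt "-0.0056 0.0264 0 0 0 24" --pt "-0.0076 0.0305 0 0 0 28" --pt "-0.0099 0.0344 0 0 0 32" --pt "-0.0124 0.0382 0 0 0 36" --pt "-0.0152 0.0418 0 0 0 40" --pt "-0.0182 0.0452 0 0 0 44" --pt "-0.0215 0.0483 0 0 0 48"

```text
time: 5.95
position: [0.5799, -0.0003, 0.1037]
tool_rot: [2.259, 2.183, 0.0]
ft_force: [-0.0, -0.3, -0.7]
finger_gap: 0.0342
grasp_force: 0.2
```

```bash
python3 -c "
from h import *
lid('t3')"
```

```text
t 6.0 tool 87.42701750233537 0.063456904461293 0.10374190642123973 F [ 0.1 -0.1 -0.7]
notch -80.34723797469638 29 [ -57.  -75.  -74.  -75.  -75.  -76.  -76.  -77.  -77.  -77.  -78.  -79.
  -79.  -80.  -80.  -80.  -82.  -82.  -82.  -82.  -84.  -84.  -84.  -84.
  -86.  -86.  -86.  -86. -107.]
lid top z 0.4570608741903526
```

move_arm --pt "-0.0002 0.0045 0 0 0 4" --pt "-0.0006 0.009 0 0 0 8" --pt "-0.0014 0.0135 0 0 0 12" --pt "-0.0025 0.0179 0 0 0 16" --pt "-0.0039 0.0222 0 0 0 20" --pt "-0.0056 0.0264 0 0 0 24" --pt "-0.0076 0.0305 0 0 0 28" --pt "-0.0099 0.0344 0 0 0 32" --pt "-0.0124 0.0382 0 0 0 36" --pt "-0.0152 0.0418 0 0 0 40" --pt "-0.0182 0.0452 0 0 0 44" --pt "-0.0215 0.0483 0 0 0 48"

```text
time: 7.5
position: [0.6273, -0.0234, 0.1036]
tool_rot: [2.951, 1.077, 0.0]
ft_force: [-1.4, -0.0, 0.4]
finger_gap: 0.0341
grasp_force: 0.2
```

```bash
python3 -c "
from h import *
lid('t4')
i=cv2.imread('pics/t4.png');cv2.imwrite('pics/t4c.png',cv2.resize(i[140:235,285:390],None,fx=6,fy=6,interpolation=cv2.INTER_CUBIC))"
```

```text
t 7.55 tool 38.53631310365541 0.06400762887763012 0.10361466306446639 F [ 0.6 -0.2 -0.6]
notch -128.3822671727312 27 [-124. -122. -127. -125. -124. -123. -123. -128. -127. -126. -125. -124.
 -131. -130. -128. -127. -126. -134. -133. -132. -129. -134. -133. -131.
 -131. -135. -134.]
lid top z 0.4413470017787047
```

View pics/t4c.png

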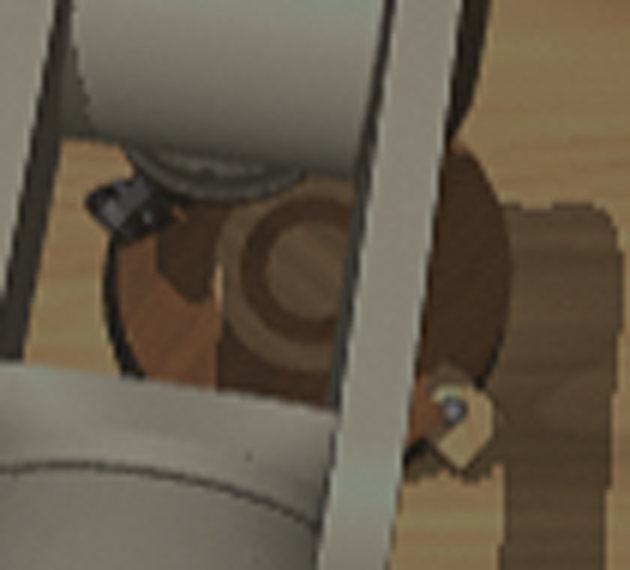

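The pin shows as a grey dot at crop (452,408), with the notch about 6° short of it. I'll push 6° more, back off the peg, rise clear and look.

move_arm --pt "-0.0001 0.0034 0 0 0 3" --pt "-0.0004 0.0068 0 0 0 6" --pt "-0.0004 0.0068 0 0 0 6" --pt "-0.0004 0.0068 0 0 0 6" --pt "-0.0001 0.0034 0 0 0 3" --pt "0 0 0 0 0 0" --pt "0 0 -0.03 0 0 0" --pt "0 0 -0.06 0 0 0" --pt "0.05 0 -0.09 0 0 0" --pt "0.1 0 -0.12 0 0 0" --pt "0.12 0.04 -0.13 0 0 0" --pt "0.12 0.08 -0.13 0 0 0"

```text
time: 9.05
position: [0.7721, -0.0061, 0.2341]
tool_rot: [2.948, 1.083, 0.002]
ft_force: [-1.1, -0.2, 0.1]
finger_gap: 0.0339
grasp_force: 0.0
```

```bash
python3 -c "
from h import *
lid('t5')
i=cv2.imread('pics/t5.png');cv2.imwrite('pics/t5c.png',cv2.resize(i[140:235,285:390],None,fx=6,fy=6,interpolation=cv2.INTER_CUBIC))
print(arm.observe()['position'])"
```

```text
t 9.1 tool 14.978120998151121 0.20286746162349545 0.2323204843028672 F [ 4.  -3.9 -0. ]
notch -134.88580569283943 29 [-129. -131. -130. -129. -134. -133. -131. -130. -129. -137. -136. -134.
 -133. -131. -131. -140. -139. -137. -136. -134. -134. -140. -139. -137.
 -136. -142. -140. -138. -141.]
lid top z 0.5494412855365363
[ 0.77347496 -0.01126887  0.23232048]
```

View pics/t5c.png

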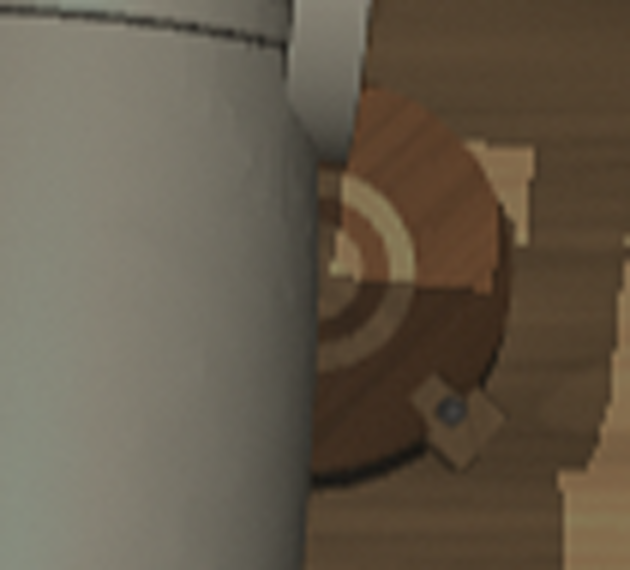

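The notch mouth now surrounds the pin at (452,408). The notch reads -134.9° and the pin -134.6°, so they are aligned. I'll close the fingers and go above the centre.

move_arm --pt "-0.03 -0.014 0 0 0 0" --pt "-0.06 -0.028 0.01 0 0 0" --pt "-0.09 -0.042 0.02 0 0 0" --pt "-0.12 -0.056 0.035 0 0 0" --pt "-0.15 -0.07 0.06 0 0 0" --pt "-0.17 -0.08 0.08 0 0 0" --pt "-0.183 -0.083 0.1 0 0 0" --pt "-0.183 -0.083 0.11 0 0 0" --pt "-0.183 -0.083 0.11 0 0 0" --pt "-0.183 -0.083 0.11 0 0 0" --fingers 0

```text
time: 10.35
position: [0.5778, -0.0614, 0.124]
tool_rot: [2.95, 1.077, 0.001]
ft_force: [1.0, 0.1, -0.7]
finger_gap: -0.0001
grasp_force: 0.0
```

```bash
python3 -c "
from h import *
from scipy.spatial.transform import Rotation as R
s=arm.observe();r=R.from_rotvec(s['tool_rot']);print(s['time'],s['position'],s['ft_force'],s['finger_gap'],r.inv().apply(np.array([.5775,-.0637,.094])-s['position']))"
```

```text
10.35 [ 0.57781481 -0.06140999  0.12396984] [ 0.9806563   0.06211446 -0.72917805] -0.00014749774302722093 [-0.00173106  0.00152491  0.0299702 ]
```

move_arm --pt "-0.0015 0.0015 0.01 0 0 0" --pt "-0.0015 0.0015 0.02 0 0 0" --pt "-0.0015 0.0015 0.026 0 0 0" --pt "-0.0015 0.0015 0.029 0 0 0" --pt "-0.0015 0.0015 0.031 0 0 0" --pt "-0.0015 0.0015 0.033 0 0 0" --pt "-0.0015 0.0015 0.034 0 0 0" --pt "-0.0015 0.0015 0.035 0 0 0" --pt "-0.0015 0.0015 0.036 0 0 0" --pt "-0.0015 0.0015 0.036 0 0 0"

```text
time: 11.6
position: [0.5769, -0.0636, 0.0876]
tool_rot: [2.951, 1.077, 0.0]
ft_force: [-1.8, -0.4, 2.8]
finger_gap: 0.0
grasp_force: 1.5
```

The fingertip is now lower than a lid resting on the pin would allow, so the pin is in the notch. Keep pressing.

move_arm --pt "0 0 0.001 0 0 0" --pt "0 0 0.002 0 0 0" --pt "0 0 0.003 0 0 0" --pt "0 0 0.004 0 0 0" --pt "0 0 0.005 0 0 0" --pt "0 0 0.005 0 0 0" --pt "0 0 0.005 0 0 0"

```text
time: 12.48
position: [0.5769, -0.0637, 0.083]
tool_rot: [2.951, 1.077, 0.0]
ft_force: [-5.2, 0.9, 11.3]
finger_gap: -0.0005
grasp_force: 5.5
```

move_arm --pt "0 0 0.0005 0 0 0" --pt "0 0 0.001 0 0 0" --pt "0 0 0.001 0 0 0" --pt "0 0 0.001 0 0 0"

```text
time: 12.98
position: [0.577, -0.0637, 0.083]
tool_rot: [2.951, 1.077, 0.001]
ft_force: [-11.4, 1.5, 23.4]
finger_gap: -0.0002
grasp_force: 12.0
```

Solid stop at TCP z = 0.083, which is home. Retreat and look.

move_arm --pt "0 0 -0.003 0 0 0" --pt "0 0 -0.015 0 0 0" --pt "0 0 -0.04 0 0 0" --pt "0 0 -0.08 0 0 0" --pt "0 0 -0.13 0 0 0" --pt "-0.05 -0.02 -0.15 0 0 0" --pt "-0.1 -0.04 -0.15 0 0 0" --pt "-0.14 -0.09 -0.15 0 0 0" --pt "-0.17 -0.14 -0.15 0 0 0" --pt "-0.17 -0.19 -0.15 0 0 0" --pt "-0.17 -0.23 -0.15 0 0 0" --pt "-0.17 -0.23 -0.15 0 0 0"

```text
time: 14.48
position: [0.2977, 0.0041, 0.2323]
tool_rot: [2.949, 1.079, 0.004]
ft_force: [0.2, -0.7, 0.4]
finger_gap: 0.0001
grasp_force: 0.0
```

```bash
python3 -c "
from h import *
lid('t6');grab('scene','s6')
a=cv2.resize(cv2.imread('pics/t6.png')[140:235,285:390],(390,360));b=cv2.resize(cv2.imread('pics/s6.png')[180:280,255:365],(390,360))
cv2.imwrite('pics/end.png',np.hstack([a,b]))
s=arm.observe();print(s['position'],s['joint_velocities'].round(3))"
```

```text
t 14.525 tool 166.49579781126488 0.2868726004860541 0.23217214415484175 F [0.3 0.1 0.2]
notch 134.76282290305656 752 [   6.    4.    2.    0.   -2.   -3.   -5.   13.   12.   10.    8.    6.
    2.    0.   -2.   -4.   -5.   -7.   -9.  -11.  -13.  -15.  -17.   21.
   19.   18.   14.   12.   10.    8.    6.    4.    2.    0.   -2.   -4.
   -6.   -8.  -10.  -12.  -13.  -15.  -17.  -19.   25.   23.   22.   20.
   18.   16.   14.   12.   10.    8.    7.    4.    2.    0.   -2.   -4.
   -6.   -8.  -12.  -14.  -16.  -18.  -20.  -23.  -25.  -27.   29.   27.
   26.   24.   22.   21.   19.   17.   15.   13.   11.    9.    6.    5.
   -4.   -6.   -8.  -10.  -12.  -14.  -16.  -18.  -20.  -22.  -24.  -26.
  -27.  -29.  -31.   30.   28.   27.   25.   23.   21.   19.   17.   15.
  -17.  -19.  -21.  -23.  -25.  -26.  -28.  -30.  -32.  -33.   36.   35.
   33.   31.   29.   28.   26.   24.   22.  -24.  -25.  -27.  -29.  -31.
  -34.  -36.   39.   37.   36.   34.   32.   31.   29.   27.  -28.  -30.
  -32.  -34.  -35.  -37.  -38.  -40.   41.   40.   38.   37.   35.   33.
   31.  -31.  -33.  -35.  -36.  -3
[... 3000 characters left out ...]
. -155. -154. -152. -150.  151.
  153.  155.  157.  158.  160.  162.  164.  166.  168.  170.  172.  174.
  176.  178. -180. -178. -175. -173. -171. -169. -167. -166. -163. -162.
 -158. -156. -154. -153.  156.  157.  161.  163.  164.  166.  168.  170.
  172.  174.  176.  178. -180. -178. -176. -174. -172. -168. -166. -164.
 -162. -161. -157. -155.  160.  161.  163.  165.  167.  169.  170.  172.
  174.  176.  178. -180. -178. -176. -174. -172. -168. -167. -164. -163.
 -161.  165.  167.  169.  171.  173.  175.  176.  178. -180. -178. -176.
 -174. -172. -171. -169. -167.  178. -180. -178.]
lid top z 0.0651507420646444
[0.29898751 0.00280107 0.23196278] [-0.02   0.029 -0.006 -0.    -0.002 -0.001]
```

View pics/end.png

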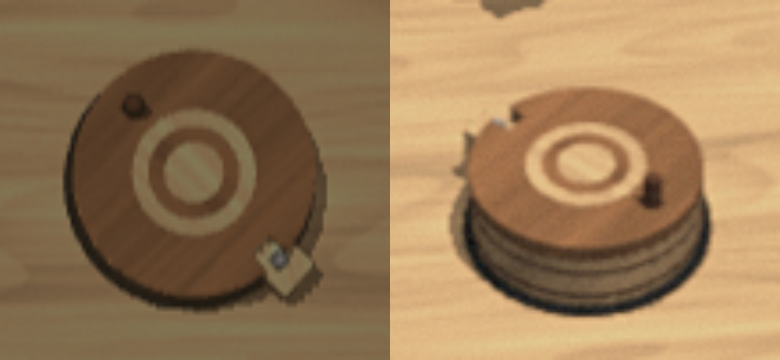

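The lid is flat, with its top at 65 mm (64 nominal). The pin sits in the notch at (278,257) in the left view, and the robot is clear.

```bash
python3 -c "
from plant import arm
print(arm.job_done())"
```

```text
the job is handed in; nothing more can be done
None
```

I turned the lid until its notch met the pin, pressed it down flat on the box, moved the arm clear, and handed the job in at about 14.5 s; no verdict was returned.

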